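# Sort the culture dishes by lid colour

## Robot

A 7-joint arm with a two-finger parallel gripper is mounted at the origin on a cart in front of the work surface, level with it; the furniture and walls round the work are solid. World frame = base frame: x ahead of the robot, y to its left, z up, the work surface at z = 0. Lengths are in m, angles in rad, forces in N, time in s.
With the tool pointing down it reaches from about 0.425 to 0.925 m from the base axis. Payload 6.8 kg.
Tool frame: the origin (TCP) lies between the finger pads; the fingertips stand 22 mm ahead of it and the grasp point (between the pads) lies 3 mm ahead of it; z points along the fingers, y is the line along which they close (so a half turn about z gives the same grasp; the last joint's range is limited). The gripper opens to 85 mm and grips with 20 to 120 N. Pads are 22 mm wide; open, the fingers measure 114 mm over their backs; the gripper's body (76 mm by 85 mm) begins 54 mm behind the grasp point. The pads swing forward as they close: fully open they stand 13 mm farther back than shut.
Start: joints at [-1.428, 0.477, 0.022, 1.555, -0.011, 1.109, -0.083], TCP at [0.168, 0.654, 0.253] pointing down, gripper open.
Joint ranges: [-2.96, 2.96], [-0.34, 2.1], [-1.41, 1.46], [0.24, 2.44], [-1.37, 4.51], [0.17, 1.92], [-2.96, 2.96]. Speed limits (rad/s): [2.39, 2.39, 3.14, 3.14, 3.14, 3.14, 3.14].

## Interface

Orientations are given as a unit quaternion [w, x, y, z].
In Python, from station import bot gives the robot as it stands.
- The arm moves only by the tool servo_tool, never from a script. Its argument "motion" is a list that holds one entry, the list of rows, each a list of 5 numbers: the opening, from 0 (shut) to 1 (fully open), then the shift along the world's x, y, z each as a share of 0.04 m, from -1 to 1, then the turn about the world's z as a share of 0.12 rad, from -1 to 1. A call has 1 to 20 rows; each row shifts and turns the commanded pose from where the row before left it; what a row does not reach is not made up. A row lasts 1/10 s, in which the tool goes at most 50 mm and 8.59 degrees, less where a joint would pass 70% of its speed; a pose out of reach is approached as far as the arm can. A call with a number of a shift or a turn outside -1 to 1 is refused whole. A call with a gripper value outside its range is refused whole. The fingers move at their own pace and stop on an object; "newtons" is the grip in N (left out, the last holds). Time passes only in rows, so rows that do not move let the fingers close. It gives the time, the measured TCP pose, the force, the opening and the grip force at its end, in the units of the state.
- bot.get_obs(): the state, without advancing time (a new reading comes with each control period).
- bot.read_camera(name): name is "side" or "top" or "wrist"; returns (picture, depth): 384x512x3 uint8, red, green, blue; 384x512 float32, m along the optical axis (not along the pixel's ray), 0 where there is no reading.
- bot.get_calibration(name): a dict with "fovy" (degrees; the focal length in pixels is half the picture's height over the tangent of half this angle, whatever the lens; pixels are square), "cx", "cy" (the principal point, pixels), "view" (4x4, takes a point from world to camera coordinates). Camera axes: x right, y down, z forward; pixel columns grow to the right and rows downward; lengths in m; the calibration is good to about 2 mm. The wrist camera is an equidistant fisheye: a pixel r from the principal point sees the ray r / f radians off the axis. A picture is of the moment at which its call begins: read the wrist's pose just before it. get_calibration takes no time and is no camera call; for the wrist camera it gives the pose at the moment of the call.
- bot.hand_in(): hands the job in; it is judged then, once.
The state is a dict: "t": time; "q": joint angles; "joint_vel": joint speeds; "joint_torque": joint torques, N m; "eef_pos": TCP position; "tool_rot": TCP orientation; "contact_force": force on the tool from outside, world axes, zero at the start; "torque": the same for the moment, N m; "gripper_width": opening from 0.0 (shut) to 1.0 (fully open); "grasp_force": force on a finger pad.
Only numpy, scipy, OpenCV 4.12 (cv2) and the standard library are available. Lean on these libraries where they do the work, as an engineer would, in place of code of your own. Each camera call takes 0.05 s, during which the arm holds its last target. There are 200 camera calls.

## Task

Sort the four culture dishes with coloured lids: stack the two red-lidded ones neatly, one on top of the other, in the middle of the red disc, and the two yellow-lidded ones likewise on the yellow disc. One red-lidded dish lies between the slide box and the small cover-glass box: lift the cover-glass box off first, and in the end leave it standing upright in the middle of the slide box's lid. Keep the dishes and the cover-glass box upright, and leave the slide box, the timer and the oil vial where they are.

Things in the scene. Friction and masses are not known exactly. Their poses are not given: they have to be found in the camera images.
- red_disc: red round disc fixed to the bench, 100 mm across, flat top 6 mm above the bench (a thin steel-coloured ring is printed on it); origin at the centre of its underside, so its top is at z = 6 mm. Place for the red-lidded dishes
- yellow_disc: yellow round disc fixed to the bench, 100 mm across, flat top 6 mm above the bench (a thin steel-coloured ring is printed on it); origin at the centre of its underside, so its top is at z = 6 mm. Place for the yellow-lidded dishes
- red_dish_1: closed round culture dish with a red lid fixed on, 60 mm across, 16 mm high, clear wall below the lid; origin at the centre of its underside, z up. Lies flat on the bench. Rigid; can be gripped across its diameter anywhere on the wall
- red_dish_2: closed round culture dish with a red lid fixed on, 60 mm across, 16 mm high, clear wall below the lid; origin at the centre of its underside, z up. Lies flat on the slide box, under the small cover-glass box; its underside starts 36 mm above the bench. Rigid; can be gripped across its diameter anywhere on the wall
- yellow_dish_1: closed round culture dish with a yellow lid fixed on, 60 mm across, 16 mm high, clear wall below the lid; origin at the centre of its underside, z up. Lies flat on the bench. Rigid; can be gripped across its diameter anywhere on the wall
- yellow_dish_2: closed round culture dish with a yellow lid fixed on, 60 mm across, 16 mm high, clear wall below the lid; origin at the centre of its underside, z up. Lies flat on the bench. Rigid; can be gripped across its diameter anywhere on the wall
- slide_box: closed carton with plain dark blue lid and cream lower part, 85 mm (its x) x 61 mm (its y) x 36 mm high, loose on the bench; origin at the centre of its underside, its flat top is 36 mm above. Holds up the second red-lidded dish at the start; it stays where it is
- cover_glass_box: small closed box with whitish pale blue lid and cream lower part, 26 mm (its x) x 30 mm (its y) x 22 mm high, loose; origin at the centre of its underside, z up. Starts on the red-lidded dish that lies on the slide box, its underside 52 mm above the bench
- timer: white kitchen-type timer, 64 x 64 x 21 mm, loose on the bench; origin at the centre of its underside. Bystander
- oil_vial: glass vial with black cap, 24 mm across, 63 mm high, standing loose on the bench; origin at the centre of its underside. Bystander

How it is judged:
By the outcome, as a careful person would: the job done as asked, in the order asked, and still so for the second after the job is handed in, with the robot touching nothing.
It also fails if it takes over 125 s, if anything falls off the work surface, if the arm or the gripper's body presses on something with over 40 N, if the wrist force passes 120 N, or if a joint passes its speed limit or range.

## Working session

There is one attempt and no reset: what is moved stays moved. The work goes in short steps, Python scripts to look and compute and a tool call to move; the robot and the scene stay as the last step left them, time stands still between calls to the robot, and variables do not carry over. Pictures are saved under pics/ and viewed, at most 14 in all, crops included, and the job is handed in when it is done.

Besides the shell and the picture viewer there is one more tool, called after "Call:" by a JSON object that holds its "name" and its "arguments", one argument or row to a line. servo_tool: Moves the arm, as the interface text tells. Shift numbers are shares of 0.04 m and turn numbers shares of 0.12 rad, none past 1 either way. Its arguments: {"type":"object","properties":{"motion":{"type":"array"},"newtons":{"type":"number"}},"required":["motion"]}

```bash
ls; mkdir -p pics
python3 - <<'E'
from station import bot
import cv2,numpy as np
o=bot.get_obs();print(o['t'],o['eef_pos'],o['tool_rot'],o['gripper_width'])
ims=[]
for n in ("top","side"):
    p,d=bot.read_camera(n);np.savez(f"{n}0.npz",p=p,d=d)
    c=bot.get_calibration(n);print(n,c)
    cv2.imwrite(f"pics/{n}0.png",cv2.cvtColor(p,cv2.COLOR_RGB2BGR))
E
```

```text
pics
0.0 [0.16741954 0.65332562 0.25229993] [-4.24815865e-05  1.25087040e-01  9.92145333e-01 -9.32504003e-04] 1.0013053917429127
top {'fovy': 53.32088093452964, 'cx': 251.88299886387279, 'cy': 194.60147675351934, 'view': array([[ 1.59890739e-02, -9.99872034e-01, -5.14535408e-04,
         7.37463215e-02],
       [-9.95397442e-01, -1.58688852e-02, -9.45098446e-02,
         5.58343618e-01],
       [ 9.44895855e-02,  2.02329211e-03, -9.95523794e-01,
         9.51062325e-01],
       [ 0.00000000e+00,  0.00000000e+00,  0.00000000e+00,
         1.00000000e+00]])}
side {'fovy': 42.2725652931031, 'cx': 248.18334139194607, 'cy': 196.2078444146922, 'view': array([[ 0.95934934, -0.28151089,  0.0200115 , -0.50948223],
       [-0.10066614, -0.40757416, -0.90760654,  0.14657466],
       [ 0.26365729,  0.86869726, -0.41934462,  1.01875716],
       [ 0.        ,  0.        ,  0.        ,  1.        ]])}
```

View pics/top0.png

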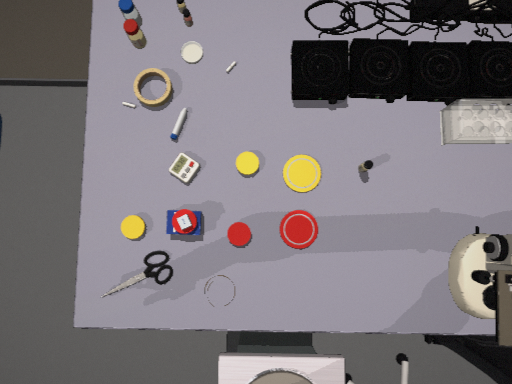

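View pics/side0.png

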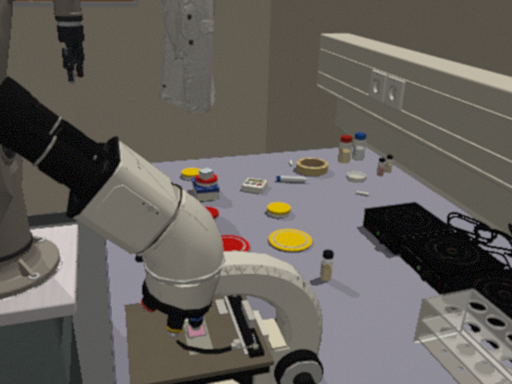

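The top view shows the yellow dishes at about (133,227) and (247,163), and a red dish at (239,234). The slide box is at (184,222) with a red dish and the white box on it. The red disc is at (299,229), the yellow disc at (302,173), the timer at (184,168) and the vial at (365,166).

In the side view, the stack of blue box, red dish and pale cover box is at (206,185).

```bash
cat > h.py <<'E'
import numpy as np,cv2
def setup(c):
    f=192/np.tan(np.radians(c['fovy'])/2);V=c['view'];return f,V[:3,:3],-V[:3,:3].T@V[:3,3]
def cast(c,uv,z):
    f,R,C=setup(c);uv=np.atleast_2d(uv).astype(float)
    r=np.c_[(uv[:,0]-c['cx'])/f,(uv[:,1]-c['cy'])/f,np.ones(len(uv))]@R
    return C+r*((z-C[2])/r[:,2])[:,None]
def world(c,d):
    f,R,C=setup(c);v,u=np.mgrid[:d.shape[0],:d.shape[1]]
    return np.stack([(u-c['cx'])/f*d,(v-c['cy'])/f*d,d],-1)@R+C
def masks(p):
    h=cv2.cvtColor(p,cv2.COLOR_RGB2HSV);H,S,V=[h[...,i].astype(int) for i in range(3)]
    return dict(red=((H<8)|(H>172))&(S>150)&(V>70),yellow=(H>20)&(H<35)&(S>150)&(V>90),
      blue=(H>105)&(H<130)&(S>120)&(V>30), white=(S<60)&(V>170))
def blobs(m,amin=60):
    n,l,s,ce=cv2.connectedComponentsWithStats(m.astype(np.uint8),connectivity=8)
    return [(l==i,s[i],ce[i]) for i in range(1,n) if s[i][4]>=amin]
E
python3 - <<'E'
from h import *;from station import bot
c=bot.get_calibration("top");a=np.load("top0.npz");p,d=a['p'],a['d'];W=world(c,d);M=masks(p)
for k in M:
    for m,s,ce in blobs(M[k]):
        if not(100<ce[0]<400 and 100<ce[1]<300):continue
        z=np.median(W[m][:,2]); 
        ct=max(cv2.findContours(m.astype(np.uint8),cv2.RETR_EXTERNAL,cv2.CHAIN_APPROX_NONE)[0],key=len)
        w=cast(c,ct[:,0],z).astype(np.float32)
        (x,y),r=cv2.minEnclosingCircle(w[:,:2].copy());mm=cv2.minAreaRect(w[:,:2].copy())
        print(k,ce.round(1),s[4],'z',z.round(4),'centre',cast(c,ce,z)[0].round(4),'circ',round(x,4),round(y,4),round(r,4),'rect',np.round(mm[0],4),np.round(mm[1],4),round(mm[2],1))
cv2.imwrite("pics/crop0.png",cv2.resize(cv2.cvtColor(p,cv2.COLOR_RGB2BGR)[140:290,110:310],None,fx=4,fy=4,interpolation=cv2.INTER_CUBIC))
E
```

```text
red [184.1 220.8] 311 z 0.0533 centre [0.487  0.2489 0.0533] circ 0.4869 0.2488 0.0305 rect [0.4867 0.2494] [0.06   0.0584] 35.2
red [298.4 229.4] 356 z 0.0062 centre [ 0.4706 -0.039   0.0062] circ 0.472 -0.0389 0.0496 rect [ 0.4718 -0.0393] [0.0962 0.0974] 45.7
red [298.5 228.9] 584 z 0.0069 centre [ 0.4718 -0.0391  0.0069] circ 0.4721 -0.0393 0.0353 rect [ 0.4717 -0.0392] [0.0669 0.0698] 0.9
red [238.7 233.6] 421 z 0.0168 centre [0.4573 0.1147 0.0168] circ 0.4576 0.1144 0.0298 rect [0.4571 0.115 ] [0.0571 0.0559] 27.6
yellow [247.2 162.9] 401 z 0.0166 centre [0.6407 0.0962 0.0166] circ 0.6407 0.0965 0.03 rect [0.6405 0.0967] [0.058  0.0572] 0.9
yellow [301.8 173.6] 324 z 0.0059 centre [ 0.6165 -0.0473  0.0059] circ 0.6182 -0.0467 0.0495 rect [ 0.6177 -0.0472] [0.0965 0.0957] 45.5
yellow [301.6 172.8] 556 z 0.0069 centre [ 0.6185 -0.0468  0.0069] circ 0.6182 -0.0469 0.0355 rect [ 0.6187 -0.0471] [0.0686 0.0675] 45.4
yellow [132.7 226.7] 431 z 0.0168 centre [0.4707 0.3867 0.0168] circ 0.4711 0.3866 0.0302 rect [0.4705 0.3865] [0.0569 0.057 ] 46.8
blue [170.1 222.3] 137 z 0.0365 centre [0.483  0.287  0.0365] circ 0.4849 0.2805 0.0318 rect [0.4851 0.2811] [0.0582 0.0276] 2.1
blue [196.8 223.4] 131 z 0.0364 centre [0.4812 0.2199 0.0364] circ 0.4833 0.2278 0.0319 rect [0.4825 0.2225] [0.0271 0.0616] 80.3
white [178.4 120.5] 119 z 0.0162 centre [0.7508 0.2791 0.0162] circ 0.7523 0.2789 0.0378 rect [0.7522 0.2786] [0.0114 0.0753] 69.9
white [184.  167.3] 341 z 0.0182 centre [0.6263 0.26   0.0182] circ 0.6287 0.2625 0.0393 rect [0.6281 0.2623] [0.0608 0.0601] 56.8
white [183.4 221.3] 129 z 0.0742 centre [0.4852 0.2469 0.0742] circ 0.4851 0.2464 0.0181 rect [0.4847 0.2467] [0.0293 0.0248] 27.7
white [133.4 279. ] 61 z 0.0068 centre [0.3377 0.3818 0.0068] circ 0.3389 0.3791 0.0243 rect [0.3384 0.3788] [0.0137 0.0484] 27.4
```

View pics/crop0.png

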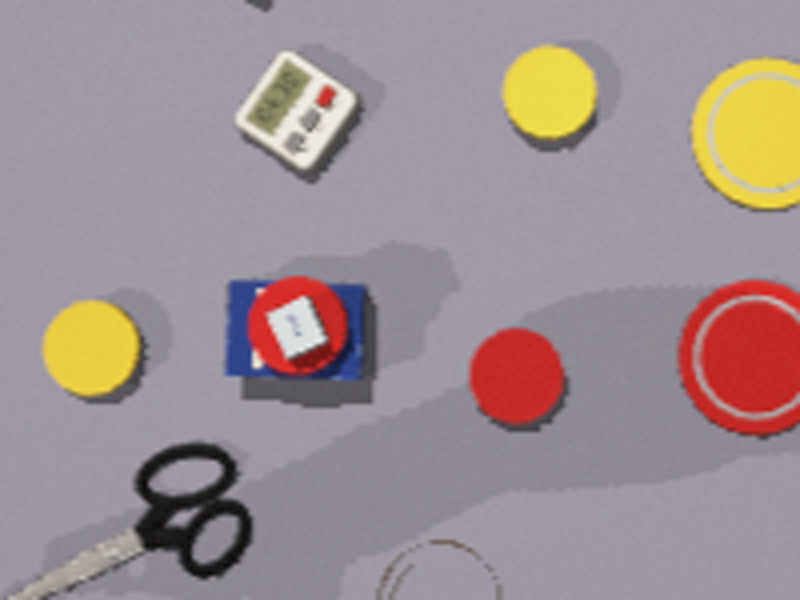

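Call:
{"name": "servo_tool", "arguments": {
  "motion": [
    [[1,0.4,-0.51,-0.13,-0.35],[1,0.4,-0.51,-0.13,-0.35],[1,0.4,-0.51,-0.13,-0.35],[1,0.4,-0.51,-0.13,-0.35],[1,0.4,-0.51,-0.13,-0.35],[1,0.4,-0.51,-0.13,-0.35],[1,0.4,-0.51,-0.13,-0.35],[1,0.4,-0.51,-0.13,-0.35],[1,0.4,-0.51,-0.13,-0.35],[1,0.4,-0.51,-0.13,-0.35],[1,0.4,-0.51,-0.13,-0.35],[1,0.4,-0.51,-0.13,-0.35],[1,0.4,-0.51,-0.13,-0.35],[1,0.4,-0.51,-0.13,-0.35],[1,0.4,-0.51,-0.13,-0.35],[1,0.4,-0.51,-0.13,-0.35],[1,0.4,-0.51,-0.13,-0.35],[1,0.4,-0.51,-0.13,-0.35],[1,0.4,-0.51,-0.13,-0.35],[1,0,0,0,0]]
  ],
  "newtons": 25
}}

```text
t: 2.1
eef_pos: [0.4738, 0.2614, 0.1539]
tool_rot: [0.001, 0.504, 0.864, -0.001]
contact_force: [0.3, -0.1, -0.4]
gripper_width: 1.001
grasp_force: 0.0
```

```bash
cat >> h.py <<'E'
def yaw(o):
    from scipy.spatial.transform import Rotation as R
    q=o['tool_rot'];A=R.from_quat([q[1],q[2],q[3],q[0]]).as_matrix();return np.degrees(np.arctan2(A[1,1],A[0,1]))%180,A[:,2]
E
python3 - <<'E'
from h import *;from station import bot
o=bot.get_obs();print(o['t'],o['eef_pos'].round(4),yaw(o))
c=bot.get_calibration("top");a=np.load("top0.npz");m=masks(a['p'])['blue'];m[:,:150]=0;m[:,220:]=0;m[:200]=0;m[240:]=0
W=world(c,a['d']);m&=abs(W[...,2]-.036)<.004
pt=np.argwhere(m)[:,::-1];w=cast(c,pt,.036).astype(np.float32)[:,:2]
print(cv2.minAreaRect(w.copy()),w.min(0),w.max(0))
E
```

```text
2.1 [0.4738 0.2614 0.1539] (np.float64(29.432777301307866), array([ 5.39577923e-04, -2.39445494e-03, -9.99996988e-01]))
((0.48420029878616333, 0.25406935811042786), (0.08359043300151825, 0.05879322811961174), 88.42562866210938) [0.4544381  0.21210058] [0.5141378 0.2954828]
```

Call:
{"name": "servo_tool", "arguments": {
  "motion": [
    [[1,0,0,0,0],[1,0,0,0,0]]
  ]
}}

```text
t: 2.3
eef_pos: [0.4711, 0.2669, 0.1545]
tool_rot: [-0.0, 0.5, 0.866, 0.0]
contact_force: [-0.5, 0.3, -0.9]
gripper_width: 1.001
grasp_force: 0.0
```

Run:
```python
from h import *;from station import bot
c=bot.get_calibration("wrist");p,d=bot.read_camera("wrist");np.savez("w1.npz",p=p,d=d,**{k:c[k] for k in c})
o=bot.get_obs();print(o['eef_pos'].round(4),yaw(o)[0]);print(c)
cv2.imwrite("pics/w1.png",cv2.cvtColor(p,cv2.COLOR_RGB2BGR))
```

```text
[0.471  0.2672 0.1546] 29.998235933987072
{'fovy': 65.70646984690485, 'cx': 256.67569927275326, 'cy': 190.89477721538142, 'view': array([[ 8.66402422e-01,  4.99346219e-01,  4.43627071e-04,
        -5.41339569e-01],
       [ 4.77945932e-01, -8.29527996e-01,  2.88878850e-01,
        -1.24360536e-02],
       [ 1.44618562e-01, -2.50073305e-01, -9.57365559e-01,
         2.83198632e-01],
       [ 0.00000000e+00,  0.00000000e+00,  0.00000000e+00,
         1.00000000e+00]])}
```

View pics/w1.png

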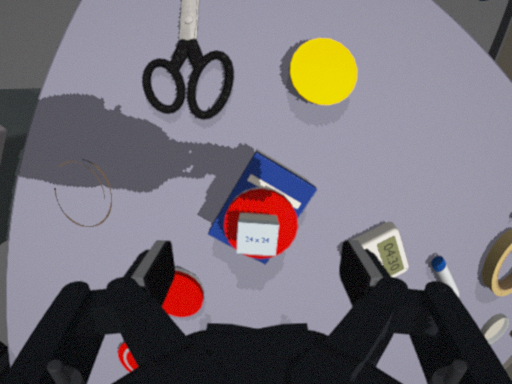

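The wrist view shows the cover-glass box at about (258,235) on the red dish, its sides nearly square to the closing line. The fingertips are at (157,270) and (358,265). I'll cross-check its position with the fisheye model.

```bash
cat >> h.py <<'E'
def castw(c,uv,z):
    f,R,C=setup(c);uv=np.atleast_2d(uv).astype(float)-[c['cx'],c['cy']]
    r=np.hypot(*uv.T);t=r/f
    D=np.c_[uv*(np.sin(t)/np.maximum(r,1e-9))[:,None],np.cos(t)]@R
    return C+D*((z-C[2])/D[:,2])[:,None]
E
python3 - <<'E'
from h import *
a=np.load("w1.npz");c={k:a[k] for k in('fovy','cx','cy','view')};p=a['p'];d=a['d']
h=cv2.cvtColor(p,cv2.COLOR_RGB2HSV)
print(h[225,258],h[250,258],d[220:256:4,258])
m=(h[...,1]<75)&(h[...,2]>140);m[:205]=0;m[262:]=0;m[:,:225]=0;m[:,292:]=0
for b,s,ce in blobs(m):
    w=castw(c,np.argwhere(b)[:,::-1],.074).astype(np.float32)[:,:2]
    print('box',s,ce,cv2.minAreaRect(w.copy()))
for k,z,box in(('red',.052,(190,262,215,305)),('yellow',.016,(30,110,280,365))):
    M=masks(p)[k];q=np.zeros_like(M);q[box[0]:box[1],box[2]:box[3]]=1
    w=castw(c,np.argwhere(M&q)[:,::-1],z).astype(np.float32)[:,:2];print(k,cv2.minEnclosingCircle(w.copy()))
E
```

```text
[102  17 221] [100  17 220] [0.22364904 0.2164434  0.21925004 0.21950452 0.22035596 0.22094096
 0.22306086 0.22275272 0.22483814]
box [ 225  222   67   40 1767] [256.31975099 243.30447085] ((0.4854672849178314, 0.24383337795734406), (0.051425546407699585, 0.03326171636581421), 29.895212173461914)
red ((0.4849242568016052, 0.24885202944278717), 0.031133361160755157)
yellow ((0.46896159648895264, 0.38633689284324646), 0.030579151585698128)
```

Call:
{"name": "servo_tool", "arguments": {
  "motion": [
    [[1,0.18,-0.26,0,-0.15],[1,0.17,-0.25,0,-0.14],[1,0,0,-0.4,0],[1,0,0,-0.4,0],[1,0,0,-0.4,0],[1,0,0,-0.4,0],[1,0,0,-0.2,0],[1,0,0,-0.1,0],[1,0,0,0,0],[1,0,0,0,0]]
  ]
}}

```text
t: 3.35
eef_pos: [0.486, 0.2459, 0.0791]
tool_rot: [0.0, 0.516, 0.857, 0.0]
contact_force: [-1.2, 0.0, -0.5]
gripper_width: 1.001
grasp_force: 0.0
```

Call:
{"name": "servo_tool", "arguments": {
  "motion": [
    [[0.2,0,0,0,0],[0.2,0,0,0,0],[0.2,0,0,0,0],[0.2,0,0,0,0],[0.2,0,0,0,0],[0.2,0,0,0,0],[0.2,0,0,0,0],[0.2,0,0,0,0],[0.2,0,0,0,0],[0.2,0,0,0,0]]
  ],
  "newtons": 25
}}

```text
t: 4.35
eef_pos: [0.4858, 0.2461, 0.0788]
tool_rot: [0.0, 0.516, 0.857, 0.0]
contact_force: [-0.6, -0.1, 4.9]
gripper_width: 0.343
grasp_force: 26.0
```

Call:
{"name": "servo_tool", "arguments": {
  "motion": [
    [[0.2,0,0,0.3,0],[0.2,0,0,0.3,0],[0.2,0,0,0.3,0],[0.2,0,0,0.3,0],[0.2,0.2,-0.2,0,0],[0.2,0.3,-0.3,0,0],[0.2,0.4,-0.4,0,0],[0.2,0.4,-0.4,0,0],[0.2,0.3,-0.3,0,0],[0.2,0.25,-0.3,0,0],[0.2,0,0,-0.5,0],[0.2,0,0,-0.5,0],[0.2,0,0,-0.5,0],[0.2,0,0,-0.4,0],[0.2,0,0,-0.25,0],[0.2,0,0,-0.15,0],[0.2,0,0,-0.1,0],[0.2,0,0,0,0],[0.2,0,0,0,0]]
  ]
}}

```text
t: 6.25
eef_pos: [0.5599, 0.17, 0.0311]
tool_rot: [0.0, 0.516, 0.857, 0.0]
contact_force: [-0.7, -0.2, -0.7]
gripper_width: 0.346
grasp_force: 25.3
```

Call:
{"name": "servo_tool", "arguments": {
  "motion": [
    [[0.2,0,0,-0.05,0],[0.2,0,0,-0.05,0],[0.2,0,0,0,0],[0.2,0,0,0,0]]
  ]
}}

```text
t: 6.65
eef_pos: [0.5595, 0.1699, 0.0265]
tool_rot: [-0.0, 0.516, 0.857, 0.0]
contact_force: [0.4, 0.0, 0.4]
gripper_width: 0.34
grasp_force: 25.3
```

Call:
{"name": "servo_tool", "arguments": {
  "motion": [
    [[0.6,0,0,0,0],[1,0,0,0,0],[1,0,0,0,0],[1,0,0,0.3,0],[1,0,0,0.5,0],[1,0,0,0.6,0],[1,0,0,0.56,0],[1,-0.2,0.2,0,0],[1,-0.3,0.35,0,0],[1,-0.45,0.45,0,0],[1,-0.45,0.45,0,0],[1,-0.3,0.35,0,0],[1,-0.14,0.18,0,0],[1,0,0,0,0],[1,0,0,-0.3,0],[1,0,0,-0.4,0],[1,0,0,-0.3,0],[1,0,0,-0.18,0],[1,0,0,0,0],[1,0,0,0,0]]
  ]
}}

```text
t: 8.65
eef_pos: [0.4862, 0.2488, 0.0577]
tool_rot: [0.0, 0.516, 0.857, -0.0]
contact_force: [-1.2, 0.8, -0.4]
gripper_width: 1.005
grasp_force: 0.0
```

Run:
```python
from h import *;from station import bot
c=bot.get_calibration("wrist");p,d=bot.read_camera("wrist")
o=bot.get_obs();print(o['t'],o['eef_pos'].round(4),yaw(o)[0])
cv2.imwrite("pics/w2.png",cv2.cvtColor(p,cv2.COLOR_RGB2BGR))
```

```text
8.7 [0.4864 0.249  0.058 ] 27.887178829904627
```

View pics/w2.png

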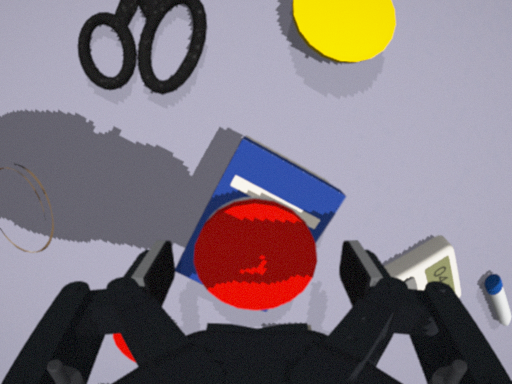

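The red dish is centred at about (255,254), midway between the fingertips at (155,265) and (358,260). Closing the gripper.

Call:
{"name": "servo_tool", "arguments": {
  "motion": [
    [[0.55,0,0,0,0],[0.55,0,0,0,0],[0.55,0,0,0,0],[0.55,0,0,0,0],[0.55,0,0,0,0],[0.55,0,0,0,0],[0.55,0,0,0,0],[0.55,0,0,0.2,0],[0.55,0,0,0.3,0],[0.55,0,0,0.3,0],[0.55,0,0,0,0]]
  ],
  "newtons": 25
}}

```text
t: 9.8
eef_pos: [0.4872, 0.2498, 0.0919]
tool_rot: [0.001, 0.516, 0.857, 0.002]
contact_force: [0.1, -0.4, 0.1]
gripper_width: 0.688
grasp_force: 27.3
```

Call:
{"name": "servo_tool", "arguments": {
  "motion": [
    [[0.55,0,-0.2,0,0],[0.55,-0.03,-0.4,0,0],[0.55,-0.03,-0.6,0,0],[0.55,-0.03,-0.6,0,0],[0.55,-0.03,-0.6,0,0],[0.55,-0.03,-0.6,0,0],[0.55,-0.03,-0.6,0,0],[0.55,-0.03,-0.6,0,0],[0.55,-0.03,-0.6,0,0],[0.55,-0.03,-0.6,0,0],[0.55,-0.03,-0.6,0,0],[0.55,-0.03,-0.6,0,0],[0.55,-0.03,-0.4,0,0],[0.55,0,-0.2,0,0],[0.55,0,0,-0.4,0],[0.55,0,0,-0.4,0],[0.55,0,0,-0.4,0],[0.55,0,0,-0.2,0],[0.55,0,0,0,0],[0.55,0,0,0,0]]
  ]
}}

```text
t: 11.8
eef_pos: [0.4715, -0.039, 0.0339]
tool_rot: [-0.0, 0.516, 0.857, -0.0]
contact_force: [-0.4, -0.3, -0.3]
gripper_width: 0.686
grasp_force: 27.3
```

Call:
{"name": "servo_tool", "arguments": {
  "motion": [
    [[0.55,0,0,-0.07,0],[0.55,0,0,-0.07,0],[0.55,0,0,0,0],[0.55,0,0,0,0]]
  ]
}}

```text
t: 12.2
eef_pos: [0.4716, -0.0388, 0.0282]
tool_rot: [0.0, 0.516, 0.857, 0.0]
contact_force: [0.1, -0.1, -0.5]
gripper_width: 0.691
grasp_force: 27.3
```

Call:
{"name": "servo_tool", "arguments": {
  "motion": [
    [[0.75,0,0,-0.02,0],[0.85,0,0,0,0],[1,0,0,0,0],[1,0,0,0,0],[1,0,0,0.4,0],[1,0,0,0.6,0],[1,0,0,0.5,0],[1,-0.05,0.4,0,0],[1,-0.05,0.6,0,0],[1,-0.06,0.7,0,0],[1,-0.06,0.7,0,0],[1,-0.06,0.7,0,0],[1,-0.06,0.5,0,0],[1,0,0.25,0,0],[1,0,0,0,0],[1,0,0,0,0]]
  ]
}}

```text
t: 13.8
eef_pos: [0.458, 0.1141, 0.0873]
tool_rot: [0.0, 0.516, 0.857, -0.0]
contact_force: [0.0, -0.6, -0.1]
gripper_width: 1.001
grasp_force: 0.0
```

```bash
cat > look.py <<'E'
from h import *;from station import bot
import sys
def look(n,areas=150):
    c=bot.get_calibration("top");p,d=bot.read_camera("top");W=world(c,d);M=masks(p)
    o=bot.get_obs();print(o['t'],o['eef_pos'].round(4),round(yaw(o)[0],1))
    for k in M:
        for m,s,ce in blobs(M[k],70):
            if not(100<ce[0]<400 and 100<ce[1]<300):continue
            z=np.median(W[m][:,2]); 
            ct=max(cv2.findContours(m.astype(np.uint8),cv2.RETR_EXTERNAL,cv2.CHAIN_APPROX_NONE)[0],key=len)
            w=cast(c,ct[:,0],z).astype(np.float32)[:,:2];mm=cv2.minAreaRect(w.copy())
            print(k,ce.round(0),s[4],'z',z.round(4),'circ',np.round(cv2.minEnclosingCircle(w.copy())[0],4),'rect',np.round(mm[0],4),np.round(mm[1],3),round(mm[2],1))
    cv2.imwrite(f"pics/{n}.png",cv2.resize(cv2.cvtColor(p,cv2.COLOR_RGB2BGR)[120:290,110:390],None,fx=2.8,fy=2.8,interpolation=cv2.INTER_CUBIC))
look(sys.argv[1])
E
python3 look.py t3
python3 - <<'E'
from h import *;from station import bot
c=bot.get_calibration("wrist");p,d=bot.read_camera("wrist");M=masks(p)['red']
for b,s,ce in blobs(M,100):
    for z in(.016,.022):
        w=castw(c,np.argwhere(b)[:,::-1],z).astype(np.float32)[:,:2];print(s,z,cv2.minEnclosingCircle(w.copy()))
E
```

```text
13.85 [0.458  0.1137 0.0873] 27.8
red [298. 229.] 353 z 0.0063 circ [ 0.472  -0.0389] rect [ 0.4718 -0.0393] [0.096 0.097] 45.7
red [298. 229.] 584 z 0.0223 circ [ 0.4719 -0.0375] rect [ 0.4716 -0.0374] [0.066 0.069] 0.9
yellow [247. 163.] 401 z 0.0166 circ [0.6407 0.0965] rect [0.6405 0.0967] [0.058 0.057] 0.9
yellow [302. 174.] 322 z 0.0063 circ [ 0.6181 -0.0467] rect [ 0.6176 -0.0472] [0.096 0.096] 45.5
yellow [302. 173.] 559 z 0.007 circ [ 0.6182 -0.0469] rect [ 0.6186 -0.0462] [0.068 0.069] 27.5
yellow [133. 227.] 429 z 0.0169 circ [0.4711 0.3866] rect [0.4705 0.3864] [0.057 0.057] 46.8
blue [180. 222.] 436 z 0.0364 circ [0.4843 0.2585] rect [0.4841 0.2589] [0.072 0.059] 88.4
white [276. 108.] 262 z 0.0001 circ [0.7943 0.0216] rect [0.7934 0.0228] [0.066 0.099] 36.4
white [230. 114.] 703 z 0.0001 circ [0.7923 0.1631] rect [0.7695 0.1451] [0.102 0.164] 37.4
white [178. 119.] 151 z 0.0155 circ [0.7566 0.2792] rect [0.7589 0.2857] [0.029 0.083] 70.4
white [239. 143.] 427 z 0.0002 circ [0.6927 0.1213] rect [0.6964 0.1166] [0.106 0.129] 30.2
white [278. 149.] 230 z 0.0004 circ [0.682
[... 652 characters left out ...]
.4382 0.1491] [0.015 0.011] 1.6
white [128. 282.] 179 z 0.0065 circ [0.3239 0.406 ] rect [0.3247 0.4065] [0.015 0.11 ] 27.4
[ 212  168   86   83 5604] 0.016 ((0.4561331868171692, 0.11422426253557205), 0.03081728331744671)
[ 212  168   86   83 5604] 0.022 ((0.4551050662994385, 0.11625595390796661), 0.029855791479349136)
[164 305  70  20 647] 0.016 ((0.4584813714027405, 0.00678328238427639), 0.030176425352692604)
[164 305  70  20 647] 0.022 ((0.4573798179626465, 0.01217813603579998), 0.029234949499368668)
[173 319  35   9 180] 0.016 ((0.45475924015045166, -0.003958059940487146), 0.01518984790891409)
[173 319  35   9 180] 0.022 ((0.4537741541862488, 0.0017730253748595715), 0.014717496000230312)
```

Call:
{"name": "servo_tool", "arguments": {
  "motion": [
    [[1,-0.02,0,-0.5,0],[1,0,0.01,-0.5,0],[1,0,0,-0.4,0],[1,0,0,-0.2,0],[1,0,0,-0.06,0],[1,0,0,0,0],[0.55,0,0,0,0],[0.55,0,0,0,0],[0.55,0,0,0,0],[0.55,0,0,0,0],[0.55,0,0,0,0],[0.55,0,0,0,0],[0.55,0,0,0,0]]
  ],
  "newtons": 25
}}

```text
t: 15.2
eef_pos: [0.4576, 0.1156, 0.0217]
tool_rot: [0.0, 0.516, 0.857, 0.001]
contact_force: [-1.1, -0.3, 5.4]
gripper_width: 0.689
grasp_force: 25.7
```

Run:
```python
from h import *;from station import bot
c=bot.get_calibration("top");p,d=bot.read_camera("top");W=world(c,d);M=masks(p)['red']
for zc,x,y,h in((.022,.472,-.039,.006),):
    m=M&(abs(W[...,2]-zc)<h)&(np.hypot(W[...,0]-x,W[...,1]-y)<.05)
    b=max(blobs(m,50),key=lambda t:t[1][4]);w=cast(c,np.argwhere(b[0])[:,::-1],zc).astype(np.float32)[:,:2]
    print(b[1],cv2.minEnclosingCircle(w.copy()),w.mean(0),cv2.minAreaRect(w.copy()))
```

```text
[287 217  24  24 450] ((0.4727460443973541, -0.037085581570863724), 0.030464572831988335) [ 0.47291023 -0.03689396] ((0.4734039902687073, -0.036768652498722076), (0.05898922681808472, 0.057872187346220016), 45.58017349243164)
```

Call:
{"name": "servo_tool", "arguments": {
  "motion": [
    [[0.55,0,0,0.3,0],[0.55,0,0,0.6,0],[0.55,0,0,0.5,0],[0.55,0,0,0.2,0],[0.55,0.04,-0.3,0,0],[0.55,0.04,-0.5,0,0],[0.55,0.06,-0.6,0,0],[0.55,0.06,-0.6,0,0],[0.55,0.06,-0.6,0,0],[0.55,0.06,-0.6,0,0],[0.55,0.04,-0.4,0,0],[0.55,0,-0.22,0,0],[0.55,0,0,0,0],[0.55,0,0,-0.4,0],[0.55,0,0,-0.4,0],[0.55,0,0,-0.14,0],[0.55,0,0,0,0],[0.55,0,0,0,0],[0.55,0,0,0,0]]
  ]
}}

```text
t: 17.15
eef_pos: [0.472, -0.0371, 0.0479]
tool_rot: [0.0, 0.516, 0.857, 0.0]
contact_force: [0.5, 0.8, -0.2]
gripper_width: 0.685
grasp_force: 27.4
```

Call:
{"name": "servo_tool", "arguments": {
  "motion": [
    [[0.55,-0.01,-0.03,0,0],[0.55,0,0,-0.05,0],[0.55,0,0,-0.05,0],[0.55,0,0,0,0],[0.55,0,0,0,0]]
  ]
}}

```text
t: 17.65
eef_pos: [0.4713, -0.0386, 0.0439]
tool_rot: [0.0, 0.516, 0.857, 0.0]
contact_force: [-2.4, 0.0, 10.8]
gripper_width: 0.684
grasp_force: 28.4
```

Call:
{"name": "servo_tool", "arguments": {
  "motion": [
    [[0.75,0,0,0.01,0],[0.85,0,0,0,0],[1,0,0,0,0],[1,0,0,0,0],[1,0,0,0.3,0],[1,0,0,0.5,0],[1,0,0,0.4,0],[1,0.3,0.25,0,0],[1,0.5,0.4,0,0],[1,0.6,0.5,0,0],[1,0.6,0.5,0,0],[1,0.6,0.5,0,0],[1,0.6,0.5,0,0],[1,0.5,0.4,0,0],[1,0.4,0.25,0,0],[1,0.13,0.08,0,0],[1,0,0,0,0],[1,0,0,0,0]]
  ]
}}

```text
t: 19.45
eef_pos: [0.6395, 0.096, 0.0913]
tool_rot: [-0.0, 0.516, 0.857, -0.001]
contact_force: [-0.2, 0.1, -0.1]
gripper_width: 0.999
grasp_force: 0.0
```

```bash
cat > chk.py <<'E'
from h import *;from station import bot
import sys
# args: colour zc x y
k=sys.argv[1];c=bot.get_calibration("top");p,d=bot.read_camera("top");W=world(c,d);M=masks(p)[k]
o=bot.get_obs();print(o['t'],o['eef_pos'].round(4),round(yaw(o)[0],1))
for zc,x,y in np.array(sys.argv[2:],float).reshape(-1,3):
    m=M&(abs(W[...,2]-zc)<.006)&(np.hypot(W[...,0]-x,W[...,1]-y)<.05)
    b=max(blobs(m,20),key=lambda t:t[1][4]);w=cast(c,np.argwhere(b[0])[:,::-1],zc).astype(np.float32)[:,:2]
    print(zc,b[1][4],'z',np.median(W[b[0]][:,2]).round(4),np.round(cv2.minEnclosingCircle(w.copy())[0],4),w.mean(0).round(4),np.round(cv2.minAreaRect(w.copy())[1],3))
cv2.imwrite("pics/last.png",cv2.resize(cv2.cvtColor(p,cv2.COLOR_RGB2BGR)[120:290,110:390],None,fx=2.8,fy=2.8,interpolation=cv2.INTER_CUBIC))
E
python3 chk.py red .038 .472 -.039
```

```text
19.5 [0.6394 0.0957 0.0915] 27.9
0.038 463 z 0.0388 [ 0.473  -0.0371] [ 0.4728 -0.0373] [0.058 0.059]
```

Call:
{"name": "servo_tool", "arguments": {
  "motion": [
    [[1,0.02,0.01,-0.5,0],[1,0,0,-0.5,0],[1,0,0,-0.4,0],[1,0,0,-0.25,0],[1,0,0,-0.1,0],[1,0,0,0,0],[0.55,0,0,0,0],[0.55,0,0,0,0],[0.55,0,0,0,0],[0.55,0,0,0,0],[0.55,0,0,0,0],[0.55,0,0,0,0],[0.55,0,0,0,0]]
  ],
  "newtons": 25
}}

```text
t: 20.8
eef_pos: [0.6418, 0.0972, 0.0227]
tool_rot: [0.001, 0.516, 0.857, 0.001]
contact_force: [-1.0, -0.4, 5.6]
gripper_width: 0.685
grasp_force: 26.9
```

Call:
{"name": "servo_tool", "arguments": {
  "motion": [
    [[0.55,0,0,0.3,0],[0.55,0,0,0.5,0],[0.55,0,0,0.4,0],[0.55,-0.05,-0.3,0,0],[0.55,-0.08,-0.5,0,0],[0.55,-0.1,-0.6,0,0],[0.55,-0.1,-0.6,0,0],[0.55,-0.1,-0.6,0,0],[0.55,-0.08,-0.5,0,0],[0.55,-0.05,-0.3,0,0],[0.55,-0.02,-0.2,0,0],[0.55,0,0,0,0],[0.55,0,0,-0.4,0],[0.55,0,0,-0.35,0],[0.55,0,0,-0.14,0],[0.55,0,0,0,0],[0.55,0,0,0,0],[0.55,0,0,0,0]]
  ]
}}

```text
t: 22.6
eef_pos: [0.6183, -0.0469, 0.0345]
tool_rot: [0.0, 0.516, 0.857, 0.0]
contact_force: [-0.1, 0.5, -0.6]
gripper_width: 0.687
grasp_force: 27.1
```

Call:
{"name": "servo_tool", "arguments": {
  "motion": [
    [[0.55,-0.03,-0.03,0,0],[0.55,0,0,-0.07,0],[0.55,0,0,-0.07,0],[0.55,0,0,0,0],[0.55,0,0,0,0]]
  ]
}}

```text
t: 23.1
eef_pos: [0.6169, -0.0482, 0.0288]
tool_rot: [0.0, 0.516, 0.857, 0.0]
contact_force: [-0.7, -0.5, 3.5]
gripper_width: 0.685
grasp_force: 27.4
```

Call:
{"name": "servo_tool", "arguments": {
  "motion": [
    [[0.75,0,0,0.0,0],[0.85,0,0,0,0],[1,0,0,0,0],[1,0,0,0,0],[1,0,0,0.3,0],[1,0,0,0.5,0],[1,0,0,0.6,0],[1,0,0,0.4,0]]
  ]
}}

```text
t: 23.9
eef_pos: [0.6175, -0.0483, 0.1028]
tool_rot: [0.001, 0.516, 0.857, 0.001]
contact_force: [0.1, 0.2, 0.0]
gripper_width: 1.002
grasp_force: 0.0
```

Call:
{"name": "servo_tool", "arguments": {
  "motion": [
    [[1,-0.1,0.3,0,0],[1,-0.2,0.6,0,0],[1,-0.24,0.7,0,0],[1,-0.24,0.7,0,0],[1,-0.24,0.7,0,0],[1,-0.24,0.7,0,0],[1,-0.24,0.7,0,0],[1,-0.24,0.7,0,0],[1,-0.24,0.7,0,0],[1,-0.24,0.7,0,0],[1,-0.24,0.7,0,0],[1,-0.24,0.7,0,0],[1,-0.24,0.7,0,0],[1,-0.24,0.7,0,0],[1,-0.2,0.6,0,0],[1,-0.2,0.5,0,0],[1,-0.1,0.45,0,0],[1,0,0,0,0],[1,0,0,0,0]]
  ]
}}

```text
t: 25.8
eef_pos: [0.4694, 0.3854, 0.1001]
tool_rot: [0.0, 0.516, 0.857, -0.0]
contact_force: [0.4, -1.1, 0.2]
gripper_width: 1.001
grasp_force: 0.0
```

```bash
python3 chk.py yellow .022 .618 -.047 .016 .471 .3865
```

```text
25.85 [0.4699 0.3845 0.1003] 27.8
0.022 432 z 0.0227 [ 0.6181 -0.0463] [ 0.6182 -0.0463] [0.057 0.06 ]
0.016 408 z 0.0167 [0.4715 0.3869] [0.4713 0.386 ] [0.057 0.055]
```

Call:
{"name": "servo_tool", "arguments": {
  "motion": [
    [[1,0.01,0.02,-0.4,0],[1,0,0,-0.5,0],[1,0,0,-0.5,0],[1,0,0,-0.35,0],[1,0,0,-0.15,0],[1,0,0,-0.07,0],[1,0,0,0,0],[0.55,0,0,0,0],[0.55,0,0,0,0],[0.55,0,0,0,0],[0.55,0,0,0,0],[0.55,0,0,0,0],[0.55,0,0,0,0],[0.55,0,0,0,0]]
  ],
  "newtons": 25
}}

```text
t: 27.25
eef_pos: [0.4704, 0.3871, 0.0227]
tool_rot: [0.0, 0.516, 0.857, 0.001]
contact_force: [-1.3, -0.7, 6.0]
gripper_width: 0.69
grasp_force: 26.6
```

Call:
{"name": "servo_tool", "arguments": {
  "motion": [
    [[0.55,0,0,0.3,0],[0.55,0,0,0.6,0],[0.55,0,0,0.6,0],[0.55,0,0,0.5,0],[0.55,0,0,0,0]]
  ]
}}

```text
t: 27.75
eef_pos: [0.4716, 0.388, 0.1052]
tool_rot: [0.001, 0.516, 0.857, 0.003]
contact_force: [0.1, -0.1, 0.1]
gripper_width: 0.687
grasp_force: 27.2
```

Call:
{"name": "servo_tool", "arguments": {
  "motion": [
    [[0.55,0.1,-0.3,0,0],[0.55,0.2,-0.6,0,0],[0.55,0.24,-0.7,0,0],[0.55,0.24,-0.7,0,0],[0.55,0.24,-0.7,0,0],[0.55,0.24,-0.7,0,0],[0.55,0.24,-0.7,0,0],[0.55,0.24,-0.7,0,0],[0.55,0.24,-0.7,0,0],[0.55,0.24,-0.7,0,0],[0.55,0.24,-0.7,0,0],[0.55,0.24,-0.7,0,0],[0.55,0.24,-0.7,0,0],[0.55,0.24,-0.7,0,0],[0.55,0.2,-0.6,0,0],[0.55,0.2,-0.5,0,0],[0.55,0.09,-0.47,0,0],[0.55,0,0,0,0],[0.55,0,0,0,0]]
  ]
}}

```text
t: 29.65
eef_pos: [0.6156, -0.0487, 0.1006]
tool_rot: [-0.001, 0.516, 0.856, -0.001]
contact_force: [0.3, 0.3, -0.4]
gripper_width: 0.686
grasp_force: 27.2
```

Call:
{"name": "servo_tool", "arguments": {
  "motion": [
    [[0.55,0,0,-0.3,0],[0.55,0,0,-0.5,0],[0.55,0,0,-0.35,0],[0.55,0,0,-0.15,0],[0.55,0,0,0,0],[0.55,0,0,0,0],[0.55,0,0,0,0]]
  ]
}}

```text
t: 30.35
eef_pos: [0.6173, -0.0482, 0.0504]
tool_rot: [0.001, 0.516, 0.857, 0.0]
contact_force: [-0.3, -0.8, -0.4]
gripper_width: 0.688
grasp_force: 27.2
```

Call:
{"name": "servo_tool", "arguments": {
  "motion": [
    [[0.55,-0.01,0,-0.07,0],[0.55,0,0,-0.06,0],[0.55,0,0,0,0],[0.55,0,0,0,0]]
  ]
}}

```text
t: 30.75
eef_pos: [0.6166, -0.0481, 0.0449]
tool_rot: [0.0, 0.516, 0.857, 0.0]
contact_force: [-0.9, 0.4, 5.1]
gripper_width: 0.688
grasp_force: 27.5
```

Call:
{"name": "servo_tool", "arguments": {
  "motion": [
    [[0.75,0,0,0,0],[0.85,0,0,0,0],[1,0,0,0,0],[1,0,0,0,0],[1,0,0,0.3,0],[1,0,0,0.5,0],[1,0,0,0.5,0],[1,-0.1,0.3,0,0],[1,-0.15,0.6,0,0],[1,-0.18,0.7,0,0],[1,-0.18,0.7,0,0],[1,-0.18,0.7,0,0],[1,-0.18,0.7,0,0],[1,-0.18,0.7,0,0],[1,-0.15,0.6,0,0],[1,-0.12,0.4,0,0],[1,0,0.05,0,0],[1,0,0,0,0],[1,0,0,0,0]]
  ]
}}

```text
t: 32.65
eef_pos: [0.5599, 0.1681, 0.0966]
tool_rot: [0.0, 0.517, 0.856, -0.0]
contact_force: [-0.8, -0.7, -0.3]
gripper_width: 1.002
grasp_force: 0.0
```

```bash
python3 chk.py yellow .038 .618 -.047; python3 chk.py red .038 .472 -.037
python3 - <<'E'
from h import *;from station import bot
c=bot.get_calibration("wrist");p,d=bot.read_camera("wrist")
o=bot.get_obs();print(o['t'],o['eef_pos'].round(4),yaw(o)[0])
cv2.imwrite("pics/w5.png",cv2.cvtColor(p,cv2.COLOR_RGB2BGR))
E
```

```text
32.7 [0.56   0.168  0.0966] 27.8
0.038 440 z 0.0389 [ 0.6176 -0.0452] [ 0.6173 -0.0454] [0.057 0.058]
32.75 [0.56   0.1681 0.0966] 27.8
0.038 464 z 0.0387 [ 0.473  -0.0371] [ 0.4729 -0.0372] [0.058 0.059]
32.8 [0.5599 0.1684 0.0966] 27.78392624706816
```

View pics/w5.png

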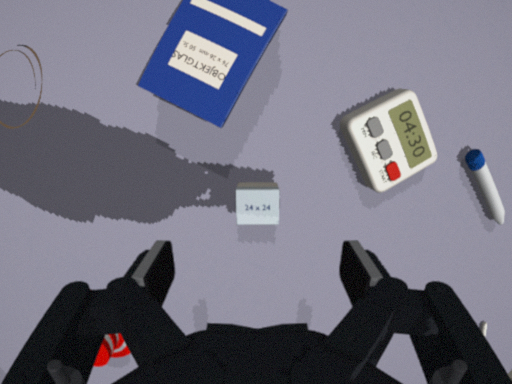

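The cover-glass box stands upright at (258,205), square between the fingers. The slide box is clear at (215,60) and the timer is at (390,140), away from the finger path. Both stacks agree to about 1 mm.

Call:
{"name": "servo_tool", "arguments": {
  "motion": [
    [[1,-0.01,0.03,-0.4,0],[1,0,0,-0.5,0],[1,0,0,-0.5,0],[1,0,0,-0.25,0],[1,0,0,-0.1,0],[1,0,0,0,0],[0.2,0,0,0,0],[0.2,0,0,0,0],[0.2,0,0,0,0],[0.2,0,0,0,0],[0.2,0,0,0,0],[0.2,0,0,0,0],[0.2,0,0,0,0],[0.2,0,0,0,0],[0.2,0,0,0,0],[0.2,0,0,0,0]]
  ],
  "newtons": 25
}}

```text
t: 34.4
eef_pos: [0.5595, 0.1714, 0.0271]
tool_rot: [0.0, 0.516, 0.857, 0.0]
contact_force: [-1.4, -0.6, 6.4]
gripper_width: 0.342
grasp_force: 25.5
```

Run:
```python
from h import *;from station import bot
c=bot.get_calibration("top");p,d=bot.read_camera("top");W=world(c,d)
m=(abs(W[...,2]-.036)<.005)&(np.hypot(W[...,0]-.484,W[...,1]-.253)<.065)
b=max(blobs(m,50),key=lambda t:t[1][4]);w=cast(c,np.argwhere(b[0])[:,::-1],.036).astype(np.float32)[:,:2]
print(b[1],cv2.minAreaRect(w.copy()),w.mean(0),w.min(0),w.max(0))
m=(W[...,2]>.012)&(W[...,2]<.03)&(np.hypot(W[...,0]-.628,W[...,1]-.262)<.06)
w=cast(c,np.argwhere(m)[:,::-1],.021).astype(np.float32)[:,:2];print('timer',cv2.minAreaRect(w.copy()))
```

```text
Traceback (most recent call last):
ValueError: max() iterable argument is empty
```

Call:
{"name": "servo_tool", "arguments": {
  "motion": [
    [[0.2,0,0,0.3,0],[0.2,0,0,0.5,0],[0.2,0,0,0.6,0],[0.2,0,0,0.4,0],[0.2,-0.1,0.1,0,-0.3],[0.2,-0.2,0.23,0,-0.5],[0.2,-0.25,0.25,0,-0.5],[0.2,-0.25,0.3,0,-0.5],[0.2,-0.25,0.3,0,-0.5],[0.2,-0.25,0.3,0,-0.5],[0.2,-0.25,0.25,0,-0.5],[0.2,-0.25,0.25,0,-0.5],[0.2,-0.1,0.1,0,-0.5],[0.2,0,0,0,0],[0.2,0,0,-0.4,0],[0.2,0,0,-0.3,0],[0.2,0,0,-0.1,0],[0.2,0,0,0,0],[0.2,0,0,0,0]]
  ]
}}

```text
t: 36.35
eef_pos: [0.4834, 0.254, 0.0667]
tool_rot: [0.0, 0.717, 0.697, 0.0]
contact_force: [-0.5, -0.0, 1.4]
gripper_width: 0.342
grasp_force: 24.8
```

Run:
```python
from h import *;from station import bot
c=bot.get_calibration("wrist");p,d=bot.read_camera("wrist")
o=bot.get_obs();print(o['t'],o['eef_pos'].round(4),yaw(o)[0])
np.savez("w6.npz",p=p,d=d,**c)
cv2.imwrite("pics/w6.png",cv2.cvtColor(p,cv2.COLOR_RGB2BGR))
```

```text
36.4 [0.4835 0.2542 0.0669] 178.33687716274915
```

View pics/w6.png

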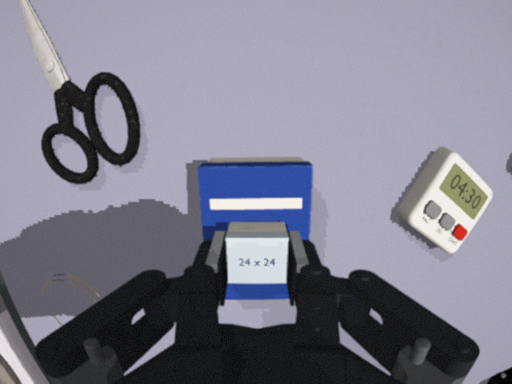

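The box is held square over the blue lid, whose columns span 200 to 312, with the box centre at 257. The far lid edge is at row 163. Next I check where the box sits along y.

Run:
```python
from h import *
a=np.load("w6.npz");c={k:a[k] for k in('fovy','cx','cy','view')}
M=masks(a['p'])['blue'];r=np.where(M[:,256])[0];r=r[r>140];print(r.min(),r.max())
print('far/near',castw(c,[[256,r.min()],[256,r.max()]],.036).round(4))
rr=np.where(M[175])[0];rr=rr[(rr>150)&(rr<360)];print('sides',rr.min(),rr.max(),castw(c,[[rr.min(),175],[rr.max(),175]],.036).round(4))
g=cv2.cvtColor(a['p'],cv2.COLOR_RGB2HSV);print([(i,*g[i,240]) for i in range(216,302,4)])
print('box top edges',castw(c,[[257,234],[257,284]],.0617+.0).round(4))
```

```text
163 298
far/near [[0.4841 0.2973 0.036 ]
 [0.4816 0.2122 0.036 ]]
sides 198 311 [[0.4532 0.2919 0.036 ]
 [0.513  0.2902 0.036 ]]
[(216, np.uint8(112), np.uint8(177), np.uint8(161)), (220, np.uint8(112), np.uint8(181), np.uint8(158)), (224, np.uint8(22), np.uint8(21), np.uint8(134)), (228, np.uint8(18), np.uint8(25), np.uint8(134)), (232, np.uint8(100), np.uint8(6), np.uint8(121)), (236, np.uint8(93), np.uint8(18), np.uint8(129)), (240, np.uint8(98), np.uint8(12), np.uint8(234)), (244, np.uint8(101), np.uint8(13), np.uint8(224)), (248, np.uint8(102), np.uint8(15), np.uint8(228)), (252, np.uint8(101), np.uint8(16), np.uint8(226)), (256, np.uint8(97), np.uint8(15), np.uint8(226)), (260, np.uint8(106), np.uint8(25), np.uint8(215)), (264, np.uint8(107), np.uint8(44), np.uint8(169)), (268, np.uint8(99), np.uint8(16), np.uint8(225)), (272, np.uint8(100), np.uint8(17), np.uint8(226)), (276, np.uint8(100), np.uint8(17), np.uint8(227)), (280, np.uint8(100), np.uint8(14), np.uint8(225)), (284, np.uint8(113), np.uint8(133), np.uint8(151)), (288, np.uint8(112), np.uint8(182), np.uint8(144)), (292, np.uint8(112), np.uint8(184), np.uint8(148)), (296, np.uint8(113), np.uint8(180), np.uint8(154)), (300, np.uint8(120), np.uint8(38), np.uint8(168))]
box top edges [[0.4838 0.2691 0.0617]
 [0.483  0.2409 0.0617]]
```

Call:
{"name": "servo_tool", "arguments": {
  "motion": [
    [[0.2,0,0.02,-0.04,0],[0.2,0,0,-0.04,0],[0.2,0,0,0,0],[0.2,0,0,0,0]]
  ]
}}

```text
t: 36.8
eef_pos: [0.4833, 0.2554, 0.0636]
tool_rot: [-0.0, 0.717, 0.697, 0.0]
contact_force: [-0.7, 0.2, 2.1]
gripper_width: 0.343
grasp_force: 25.1
```

Call:
{"name": "servo_tool", "arguments": {
  "motion": [
    [[0.2,0,0,-0.01,0],[0.2,0,0,0,0],[0.5,0,0,0,0],[0.7,0,0,0,0],[1,0,0,0,0],[1,0,0,0,0],[1,0,0,0,0],[1,0,0,0.3,0],[1,0,0,0.6,0],[1,0,0,0.8,0],[1,0,0,0.8,0],[1,0,0,0.8,0],[1,0,0,0.5,0],[1,0,0.6,0,0],[1,0,0.7,0,0],[1,0,0.7,0,0],[1,0,0.7,0,0],[1,0,0.6,0,0],[1,0,0,0,0],[1,0,0,0,0]]
  ]
}}

```text
t: 38.8
eef_pos: [0.483, 0.3871, 0.2153]
tool_rot: [0.0, 0.717, 0.697, -0.0]
contact_force: [0.3, -0.4, 0.2]
gripper_width: 1.0
grasp_force: 0.0
```

```bash
python3 chk.py red .038 .472 -.037;python3 chk.py yellow .038 .618 -.047; python3 chk.py white .058 .484 .254; python3 chk.py blue .036 .484 .254
```

```text
38.85 [0.4833 0.3861 0.2153] 178.3
0.038 463 z 0.0388 [ 0.473  -0.0371] [ 0.4729 -0.0373] [0.058 0.059]
38.9 [0.4835 0.3857 0.2153] 178.3
0.038 441 z 0.0389 [ 0.6174 -0.0451] [ 0.6171 -0.0456] [0.057 0.058]
38.95 [0.4835 0.3856 0.2153] 178.2
0.058 128 z 0.0579 [0.4849 0.2569] [0.4849 0.2569] [0.027 0.027]
39.0 [0.4835 0.3857 0.2153] 178.2
0.036 464 z 0.0364 [0.4831 0.2535] [0.4838 0.2514] [0.084 0.059]
```

View pics/last.png

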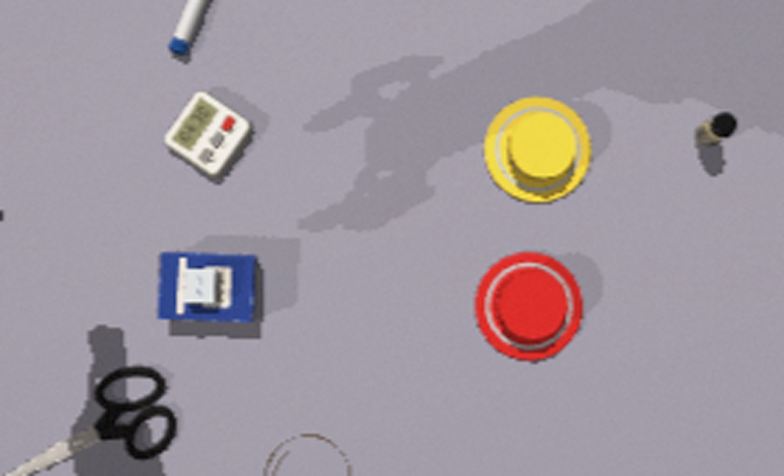

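The picture shows both stacks inside their printed rings, red at (530,305) and yellow at (543,147). The cover box stands in the middle of the blue lid at (205,288). The timer and vial have not moved.

```bash
python3 -c "
from station import bot
print(bot.hand_in())"
```

```text
the job is handed in; nothing more can be done
None
```

I handed the job in at about 39 s: the red-lidded pair is stacked on the red disc and the yellow-lidded pair on the yellow disc, each within about 2 mm of the disc's centre. The cover-glass box stands upright within about 3 mm of the middle of the slide box's lid.

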